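Jack up the flotation bath and hold it

ROBOT

A 6-joint arm with a two-finger parallel gripper is mounted at the origin on the work surface. World frame = base frame: x ahead of the robot, y to its left, z up, the work surface at z = 0. Lengths are in m, angles in degrees, forces in N, time in s.
With the tool pointing down it reaches from about 0.3 to 0.75 m from the base axis. Payload 8.5 kg.
Tool frame: the origin (TCP) lies midway between the tips of the shut fingers; the grasp point (between the pads) lies 19 mm behind it; y points along the fingers, x is the direction in which the jaws open and shut, and the axes are right-handed (so a half turn about y gives the same grasp; the last joint's range is limited). The gripper opens to 85 mm and grips with 20 to 120 N. Pads are 22 mm wide; open, the fingers measure 114 mm over their backs; the gripper's body (76 mm by 85 mm) begins 54 mm behind the grasp point. The pads swing forward as they close: fully open they stand 13 mm farther back than shut.
Start: joints at [54.07, 21.807, 74.336, -0, 83.858, -12.336], TCP at [0.22, 0.504, 0.231] pointing down, gripper open.
Joint ranges: [-178.18, 178.18], [-50.72, 133.34], [12.68, 142.11], [-81.47, 261.47], [9.98, 163.14], [-165.26, 165.26]. Speed limits (degrees/s): [136.94, 136.94, 180, 180, 180, 180].

INTERFACE

Orientations are given as a 3x3 rotation matrix whose columns are the frame's x, y, z axes.
In Python, from rig import env gives the robot as it stands.
- The arm moves only by the tool carry_out, never from a script. Its argument "plan" is a list of rows, each a list of 3 entries, a list of its own where there are three numbers: the shift along the tool's x, y, z in m, then the turn, a rotation vector about the tool's x, y, z in degrees, then the finger opening in m, from 0 to 0.0854. In form: [[[dx, dy, dz], [ax, ay, az], jaw], ...]. A call has 1 to 8 rows; each row shifts and turns the commanded pose from where the row before left it, along the tool's axes as they then stand; what a row does not reach is not made up. A row lasts 1/8 s, in which the tool goes at most 62.5 mm and 10.7 degrees, less where a joint would pass 70% of its speed; a pose out of reach is approached as far as the arm can. A call is refused whole if a number of a shift passes 0.0625 or a number of a turn 10.7, either way. A call with a gripper value outside its range is refused whole. The fingers move at their own pace and stop on an object; "force" is the grip in N (left out, the last holds). Time passes only in rows, so rows that do not move let the fingers close. It gives the time, the measured TCP pose, the force and the opening at its end, in the units of the state.
- env.observe(): the state, without advancing time (a new reading comes with each control period).
- env.get_image(name): name is "side" or "top" or "wrist"; returns a dict with "image" (400x640x3 uint8, red, green, blue), "vfov" (degrees; the focal length in pixels is half the picture's height over the tangent of half this angle, whatever the lens; pixels are square), "cx", "cy" (the principal point, pixels), "rvec" (rotation vector, rad) and "tvec" (3), from world to camera coordinates, as OpenCV has them; the wrist camera has in their place "tool_from_camera" (4x4, takes a point from camera to tool coordinates, whose origin is the TCP and whose axes are the tool frame's). Camera axes: x right, y down, z forward; pixel columns grow to the right and rows downward; lengths in m; the calibration is good to about 2 mm. A picture is of the moment at which its call begins: read the wrist's pose just before it. There is no depth.
- env.close_job(): hands the job in, once; it reports no verdict.
Trained networks look in a picture, given as the dict that the camera call returned (one of the last four; its "shot" number tells which), for a name from the list of things; names that differ only in an ending like _2 or _b are one class to them, and where a whole thing is asked for, a point or a joint stands for the part that bears it (a point fixed in the world has none). Each returns a list of dicts, best first, with "conf" (0 to 1); they miss things now and then, are a little off and sometimes report something else, mostly with a low value. They report only what shows in the picture. A call takes as long as a camera call.
- env.outline_of(target, picture): "mask" (400x640 bool, what is visible of it) and "pixel" ([row, column] in pixels, amid what is visible of it).
The state is a dict: "time_s": time; "q": joint angles; "qvel": joint speeds; "joint_efforts": joint torques, N m; "position": TCP position; "tool_rot": TCP orientation; "ft_force": force on the tool from outside, world axes, zero at the start; "wrist_torque": the same for the moment, N m; "grip_width": finger opening in m.
Only numpy, scipy, OpenCV 4.12 (cv2) and the standard library are available. Lean on these libraries where they do the work, as an engineer would, in place of code of your own. Each camera call takes 0.05 s, during which the arm holds its last target.

TASK

The empty tissue flotation bath needs a new foot slipped under its edge. Set the small lever jack on the bench with its saddle centred under the round boss of the bath's lift ear, pump the handle once by its end pad (right down, then let it come all the way up so that the bath settles), then push the pad right down again. Finish while still holding the pad down, with the bath's edge raised on the saddle and the other things on the bench left where they are.

Things in the scene. Friction and masses are not known exactly. Their poses are not given: they have to be found in the camera images.
- jack_grip (a point): Loose grey lever jack, about 0.9 kg, base plate 260 x 76 x 10 mm. This point: centre of the upper part of its upright steel carrying fin (34 x 16 mm, from 45 to 100 mm above the bench), 80 mm above the bench. Axes: x along the jack to its saddle, y across (fin 16 mm thick: squeeze here), z up. Saddle axis 55 mm along +x; ends of base plate 85 mm along +x and 175 mm along -x.
- saddle_top (a point): Centre of the top face of the jack's saddle, a steel disc of diameter 36 mm, 60 mm above the jack's underside when down. Rises straight up by 58 mm per rad of handle travel (36 mm in all).
- jack_saddle: The saddle disc with its ram; origin at the centre of its top face.
- pedal_top (a point): Centre of the top of the palm pad at the handle's end: rubber, 46 (along the jack) x 56 x 10 mm; push here. It moves on an arc of radius about 137 mm about the handle's pivot: up, the pad is about 111 mm behind the pivot (jack's -x) and 134 mm above the bench; fully down, about 135 mm behind it and 55 mm above the bench.
- jack_pedal: The same pad; origin at its middle, 5 mm under its top; axes those of the jack with the handle at rest, tilting as the handle goes down.
- jack_handle (a joint): Pump handle angle, rad: 0 up (spring and load bring it back when let go), grows as pushed down, 0.62 at the stop. Its pivot lies across the jack (along y), 45 mm behind (-x) and 25 mm below point jack_grip. Lifting the bath takes about 5 to 15 N at the pad. The first 0.21 rad only close the gap between saddle and ear.
- lift_point (a point): Marked lift point: underside of the bath's lift ear, straight below the round boss (22 mm diameter) on its top. The ear is a steel plate 50 x 65 x 8 mm, level, at the middle of one white wall; the point is 40 mm out from the wall, 72 mm above the bench when the bath is down. Axes: x along the wall, y from ear into the bath, z up. The drain stub 100 mm away along +x is not a lift point.
- lift_ear: The lift ear; origin at the lift point.
- bath (a joint): Tilt of the flotation bath (white housing 270 x 340 mm, 115 mm high, grey rim, dark blue basin), rad: 0 resting down, grows as the ear's edge rises; hinged on a fixed rail under the opposite wall, 380 mm from the lift point. The jack fully down tilts it about 0.06.
- beaker: Bystander: clear beaker, 60 mm diameter, 65 mm high, beside the ear, about 135 mm from it along the wall; origin at the centre of its underside.
- wax_block: Bystander: pale wax block on a grey cassette, 40 x 30 x 28 mm, on the other side of the ear, about 135 mm from it; origin at the centre of its underside.
- slide_box: Bystander: grey slide box with a white lid, 87 x 102 x 40 mm; origin at the centre of its underside.
- cassette_tray: Bystander: open aluminium tray, 70 x 70 x 30 mm; origin at the centre of its underside.
- brush: Bystander: brush lying along the bath's wall that faces the robot, 170 mm long; origin at the middle of its underside.
- specimen_jar: Bystander: white open jar, 64 mm diameter, 80 mm high; origin at the centre of its underside.

How it is judged:
By the outcome, as a careful person would: the job done as asked, in the order asked, and still so for the second after the job is handed in, while the arm keeps its last pose, push and grip.
It also fails if it takes over 54 s, if anything falls off the work surface, if the arm or the gripper's body presses on something with over 40 N, if the wrist force passes 120 N, or if a joint passes its speed limit or range.

## Working session

There is one attempt and no reset: what is moved stays moved. The work goes in short steps, Python scripts to look and compute and a tool call to move; the robot and the scene stay as the last step left them, time stands still between calls to the robot, and variables do not carry over. Pictures are saved under pics/ and viewed, and the job is handed in when it is done.

Besides the shell and the picture viewer there is one more tool, called after "Call:" by a JSON object that holds its "name" and its "arguments". carry_out: Moves the arm, as the interface text tells. Its arguments: {"type":"object","properties":{"plan":{"type":"array","items":{"type":"array"}},"force":{"type":"number"}},"required":["plan"]}

```bash
ls; mkdir -p pics; cat > h.py <<'E'
import numpy as np, cv2
from rig import env
def save(p,n): cv2.imwrite('pics/'+n,cv2.cvtColor(p["image"],cv2.COLOR_RGB2BGR))
def K(p):
    f=p["image"].shape[0]/2/np.tan(np.radians(p["vfov"])/2)
    return np.array([[f,0,p["cx"]],[0,f,p["cy"]],[0,0,1]])
def pose(p,st=None):
    if "rvec" in p:
        R=cv2.Rodrigues(np.array(p["rvec"],float))[0]; t=np.array(p["tvec"],float).ravel(); return R,t
    T=np.eye(4);T[:3,:3]=np.array(st["tool_rot"]);T[:3,3]=st["position"]
    C=np.linalg.inv(T@np.array(p["tool_from_camera"])); return C[:3,:3],C[:3,3]
def ray(p,row,col,st=None):
    R,t=pose(p,st); d=R.T@(np.linalg.inv(K(p))@np.array([col,row,1.])); return -R.T@t,d/np.linalg.norm(d)
def onz(p,row,col,z,st=None):
    o,d=ray(p,row,col,st); return o+d*(z-o[2])/d[2]
def proj(p,X,st=None):
    R,t=pose(p,st); x=K(p)@(R@np.array(X)+t); return x[1]/x[2],x[0]/x[2]
def tri(rays):
    A=np.zeros((3,3));b=np.zeros(3)
    for o,d in rays:
        M=np.eye(3)-np.outer(d,d);A+=M;b+=M@o
    X=np.linalg.solve(A,b); return X,[np.linalg.norm((np.eye(3)-np.outer(d,d))@(X-o)) for o,d in rays]
E
python3 - <<'E'
from h import *
st=env.observe();print({k:np.round(v,3).tolist() for k,v in st.items()})
for n in ["side","top","wrist"]:
    p=env.get_image(n);save(p,n+"0.png");print(n,p["vfov"],p["cx"],p["cy"],{k:v for k,v in p.items() if k in("rvec","tvec","tool_from_camera","shot")})
    if n!="wrist": R,t=pose(p);print("cam pos",-R.T@t)
    for a in ["jack_grip","saddle_top","pedal_top","lift_point","lift_ear","jack_pedal","jack_saddle","beaker","wax_block","slide_box","cassette_tray","brush","specimen_jar"]:
        r=env.outline_of(a,p)
        print(a,[(round(x["conf"],2),np.round(x["pixel"],1).tolist(),int(x["mask"].sum())) for x in r[:3]])
E
```

```text
pics
{'time_s': 0.0, 'q': [54.069, 21.841, 74.386, 0.0, 83.856, -12.336], 'qvel': [-0.012, 0.063, 0.087, -0.036, 0.032, -0.123], 'joint_efforts': [0.002, -44.847, -23.128, -0.0, 0.005, -0.0], 'position': [0.22, 0.504, 0.231], 'tool_rot': [[0.4, -0.001, -0.916], [0.916, -0.001, 0.4], [-0.001, -1.0, 0.0]], 'ft_force': [-0.694, 0.495, 0.066], 'wrist_torque': [0.026, 0.022, 0.043], 'grip_width': 0.085}
side 49.3565719436967 314.85209760540357 200.3844898201598 {'rvec': array([ 2.13178957, -0.77744479,  0.39527424]), 'tvec': array([-0.42722344,  0.28850811,  1.35334837]), 'shot': 1}
cam pos [-0.25974424 -0.93962056  1.07095972]
jack_grip [(0.85, [260.2, 371.0], 1989)]
saddle_top [(0.49, [245.7, 339.6], 85)]
pedal_top [(0.62, [250.3, 401.0], 191)]
lift_point [(0.61, [194.6, 300.5], 150)]
lift_ear [(0.78, [191.9, 300.1], 195)]
jack_pedal [(0.75, [246.4, 402.9], 200)]
jack_saddle [(0.65, [244.8, 342.6], 85)]
beaker [(0.77, [199.5, 338.7], 257)]
wax_block [(0.52, [192.4, 302.0], 211), (0.41, [225.6, 272.1], 116)]
slide_box [(0.7, [212.1, 379.1], 627)]
cassette_tray [(0.58, [233.6, 401.8], 356
[... 945 characters left out ...]
_jar [(0.61, [221.7, 476.9], 343)]
wrist 60.91524440866376 324.02769979469286 202.32019434895747 {'tool_from_camera': array([[ 9.99998172e-01,  1.90908308e-03,  1.10341507e-04,
         6.15112738e-04],
       [ 5.18353700e-04, -3.26156731e-01,  9.45315565e-01,
        -1.43569771e-01],
       [ 1.84067458e-03, -9.45313780e-01, -3.26157124e-01,
         8.50996883e-02],
       [ 0.00000000e+00,  0.00000000e+00,  0.00000000e+00,
         1.00000000e+00]]), 'shot': 3}
jack_grip []
saddle_top []
pedal_top []
lift_point []
lift_ear []
jack_pedal []
jack_saddle []
beaker []
wax_block []
slide_box []
cassette_tray []
brush [(0.6, [350.0, 263.5], 2656), (0.33, [378.4, 325.0], 1470)]
specimen_jar []
```

View pics/side0.png

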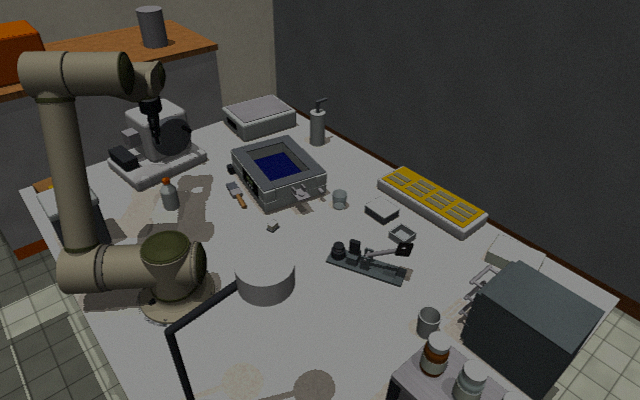

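View pics/top0.png

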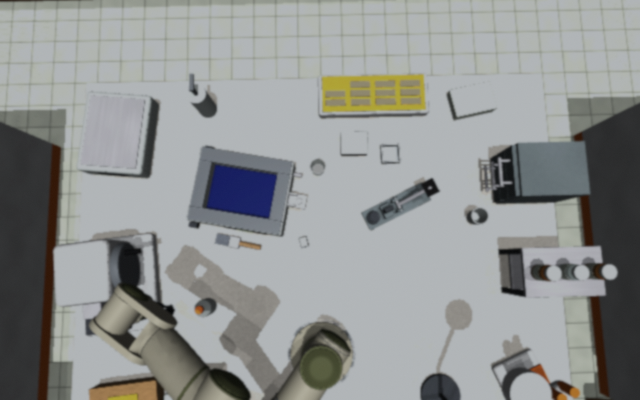

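View pics/wrist0.png

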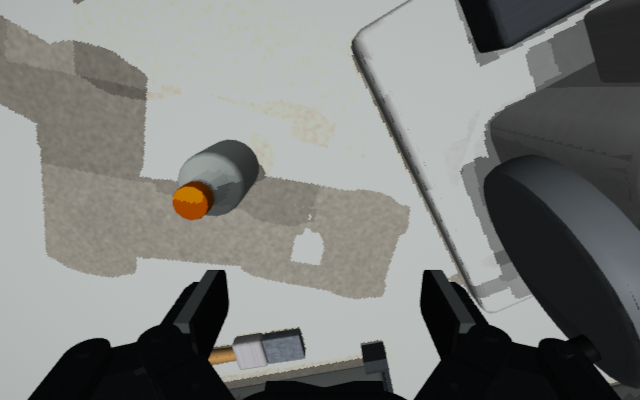

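```bash
python3 - <<'E'
from h import *
T=env.get_image("top");S=env.get_image("side")
def best(a,p,i=0):
    r=env.outline_of(a,p); return r[i]["pixel"] if len(r)>i else None
for a in ["jack_grip","saddle_top","jack_saddle","pedal_top","jack_pedal","lift_ear","beaker","wax_block","slide_box","cassette_tray","specimen_jar","brush"]:
    pt,ps=best(a,T),best(a,S)
    if pt is not None and ps is not None:
        X,e=tri([ray(T,*pt),ray(S,*ps)]);print(a,np.round(X,3),np.round(e,4))
print("ear top z.08",onz(T,200,298,.08), "saddle z.06",onz(T,217,373,.06),"pad z .134",onz(T,185.5,430,.134),"wax",onz(T,241,304,.02), "beaker",onz(T,167,318,.03))
for n,p in (("T",T),("S",S)):
    im=p["image"]; c=(200,350) if n=="T" else (230,350)
    cv2.imwrite(f"pics/{n}z.png",cv2.cvtColor(cv2.resize(im[c[0]-75:c[0]+75,c[1]-100:c[1]+100],None,fx=4,fy=4,interpolation=cv2.INTER_CUBIC),cv2.COLOR_RGB2BGR))
E
```

```text
jack_grip [ 0.394 -0.186  0.413] [0.1068 0.1068]
saddle_top [ 0.493 -0.191  0.045] [0.0027 0.0027]
jack_saddle [ 0.652  0.05  -0.234] [0.0785 0.0785]
pedal_top [ 0.576 -0.396  0.133] [0.0056 0.0056]
jack_pedal [ 0.59  -0.4    0.128] [0.0007 0.0007]
lift_ear [0.558 0.084 0.076] [0.0017 0.0017]
wax_block [0.399 0.052 0.031] [0.0017 0.0017]
slide_box [ 0.764 -0.144  0.02 ] [0.0018 0.0018]
cassette_tray [ 0.736 -0.279  0.021] [0.0006 0.0006]
specimen_jar [ 0.471 -0.58   0.057] [0.0031 0.0031]
brush [0.423 0.311 0.011] [0.0037 0.0037]
ear top z.08 [0.55168621 0.07011985 0.08      ] saddle z.06 [ 0.48555804 -0.20038122  0.06      ] pad z .134 [ 0.58470828 -0.39572458  0.134     ] wax [0.40613336 0.05397063 0.02      ] beaker [ 0.68187752 -0.00394987  0.03      ]
```

View pics/Tz.png

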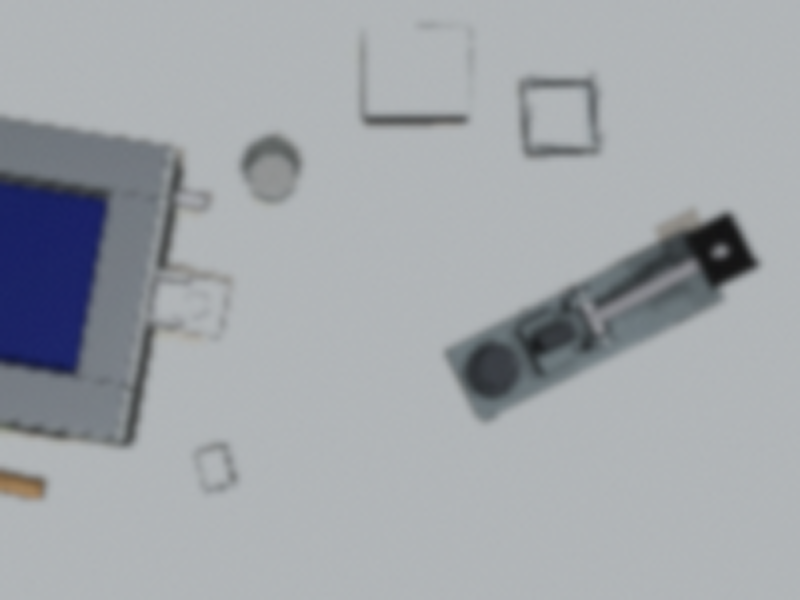

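View pics/Sz.png

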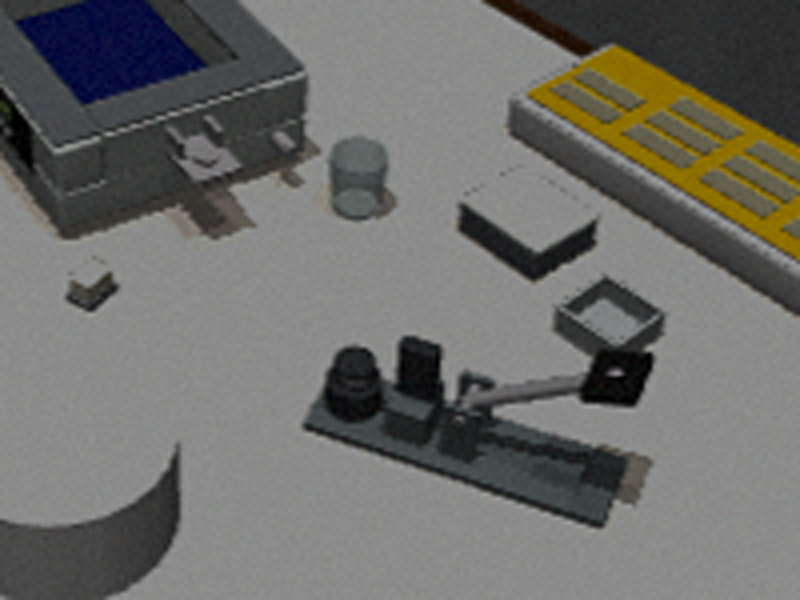

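```bash
cat >> h.py <<'E'
from scipy.spatial.transform import Rotation as Ro
def down(yz):  # tool pointing down, tool z at yaw yz (deg)
    a=np.radians(yz); z=np.array([np.cos(a),np.sin(a),0]); y=np.array([0,0,-1.]); return np.c_[np.cross(y,z),y,z]
def rows(target,Rt,n,jaw,st=None,nt=None,P=None,R=None):
    """n rows straight to target; prints rows; turn done in first nt rows"""
    st=st or env.observe(); nt=nt or n
    P=np.array(st["position"],float) if P is None else P; R=np.array(st["tool_rot"],float) if R is None else R
    rv=Ro.from_matrix(R.T@Rt).as_rotvec(degrees=True); out=[]
    dR=Ro.from_rotvec(rv/nt,degrees=True).as_matrix(); target=np.array(target,float)
    for i in range(n):
        d=R.T@((target-P)/(n-i)); d=np.round(d,4); w=np.round(rv/nt,2) if i<nt else np.zeros(3)
        P=P+R@d; R=R@Ro.from_rotvec(w,degrees=True).as_matrix()
        out.append([d.tolist(),w.tolist(),jaw])
    for k in range(0,n,8): print(out[k:k+8])
    print("end",np.round(P,4),np.round(Ro.from_matrix(R.T@Rt).as_rotvec(degrees=True),2)); return P,R
E
python3 - <<'E'
from h import *
rows([.5,-.05,.3],down(117),14,.085)
E
```

```text
[[[-0.0283, -0.0049, -0.0342], [0.0, 2.81, 0.0], 0.085], [[-0.0266, -0.0049, -0.0355], [0.0, 2.81, 0.0], 0.085], [[-0.0248, -0.0049, -0.0368], [0.0, 2.81, 0.0], 0.085], [[-0.0229, -0.0049, -0.0379], [0.0, 2.81, 0.0], 0.085], [[-0.0211, -0.0049, -0.039], [0.0, 2.81, 0.0], 0.085], [[-0.0191, -0.0049, -0.04], [0.0, 2.81, 0.0], 0.085], [[-0.0171, -0.0049, -0.0409], [0.0, 2.81, 0.0], 0.085], [[-0.0151, -0.0049, -0.0417], [0.0, 2.81, 0.0], 0.085]]
[[[-0.0131, -0.0049, -0.0424], [0.0, 2.81, 0.0], 0.085], [[-0.011, -0.0049, -0.0429], [0.0, 2.81, 0.0], 0.085], [[-0.0088, -0.0049, -0.0434], [0.0, 2.81, 0.0], 0.085], [[-0.0067, -0.0049, -0.0438], [0.0, 2.81, 0.0], 0.085], [[-0.0045, -0.0049, -0.0441], [0.0, 2.81, 0.0], 0.085], [[-0.0024, -0.005, -0.0443], [0.0, 2.81, 0.0], 0.085]]
end [ 0.5  -0.05  0.3 ] [0.   0.06 0.  ]
```

Call:
{"name": "carry_out", "arguments": {"plan": [[[-0.028,-0.005,-0.034],[0,2.8,0],0.085],[[-0.027,-0.005,-0.035],[0,2.8,0],0.085],[[-0.025,-0.005,-0.037],[0,2.8,0],0.085],[[-0.023,-0.005,-0.038],[0,2.8,0],0.085],[[-0.021,-0.005,-0.039],[0,2.8,0],0.085],[[-0.019,-0.005,-0.04],[0,2.8,0],0.085],[[-0.017,-0.005,-0.041],[0,2.8,0],0.085],[[-0.015,-0.005,-0.042],[0,2.8,0],0.085]]}}

```text
time_s: 4.4
position: [0.3808, 0.186, 0.2717]
tool_rot: [[0.72, 0.0, -0.694], [0.694, 0.0, 0.72], [0.0, -1.0, -0.0]]
ft_force: [0.7, 0.1, -0.4]
grip_width: 0.085
```

Call:
{"name": "carry_out", "arguments": {"plan": [[[-0.013,-0.005,-0.042],[0,2.8,0],0.085],[[-0.011,-0.005,-0.043],[0,2.8,0],0.085],[[-0.009,-0.005,-0.043],[0,2.8,0],0.085],[[-0.007,-0.005,-0.044],[0,2.8,0],0.085],[[-0.004,-0.005,-0.044],[0,2.8,0],0.085],[[-0.002,-0.005,-0.044],[0,2.8,0],0.085],[[0,0,0],[0,0,0],0.085]]}}

```text
time_s: 5.28
position: [0.5014, -0.0511, 0.3009]
tool_rot: [[0.891, -0.0, -0.454], [0.454, -0.0, 0.891], [-0.0, -1.0, -0.0]]
ft_force: [-0.7, 0.3, -0.2]
grip_width: 0.0853
```

```bash
python3 - <<'E'
from h import *
import pickle
st=env.observe();p=env.get_image("wrist");save(p,"w1.png");print(st["time_s"],st["position"],st["tool_rot"],st["qvel"])
pickle.dump((st,p),open("w1.pkl","wb"))
for a in ["jack_grip","saddle_top","pedal_top","lift_point","lift_ear","jack_pedal","jack_saddle","beaker","wax_block"]:
    r=env.outline_of(a,p)
    print(a,[(round(x["conf"],2),np.round(x["pixel"],1).tolist(),int(x["mask"].sum())) for x in r[:3]])
E
```

```text
5.275 [ 0.50137602 -0.05108356  0.30094745] [[ 8.90932016e-01 -2.02945861e-04 -4.54136656e-01]
 [ 4.54136626e-01 -1.75695611e-04  8.90932037e-01]
 [-2.60600786e-04 -9.99999964e-01 -6.43676960e-05]] [ 2.85959826 -1.78337514  2.83112294  0.71732392  0.18147123  0.48801803]
jack_grip [(0.87, [296.8, 265.3], 7751)]
saddle_top [(0.8, [264.3, 261.2], 607), (0.68, [188.8, 474.2], 2623)]
pedal_top []
lift_point [(0.69, [80.5, 422.3], 3763), (0.69, [295.5, 265.6], 7762)]
lift_ear [(0.8, [78.5, 428.2], 3763)]
jack_pedal []
jack_saddle [(0.57, [262.8, 260.1], 579), (0.18, [80.5, 422.1], 3786)]
beaker [(0.74, [189.1, 474.6], 2614)]
wax_block [(0.69, [189.8, 476.9], 2600), (0.67, [30.8, 291.7], 1032)]
```

View pics/w1.png

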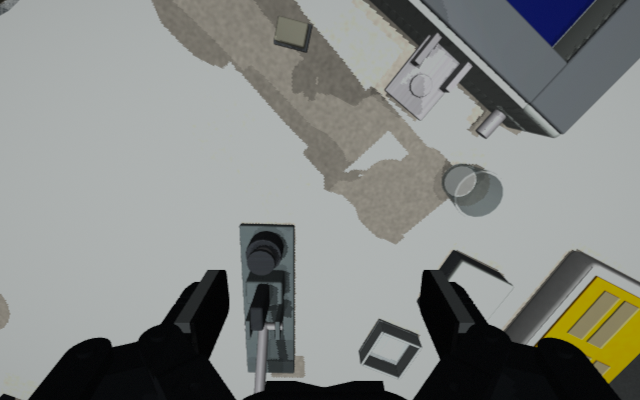

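```bash
python3 - <<'E'
from h import *
import pickle
st,p=pickle.load(open("w1.pkl","rb"))
im=p["image"]
cv2.imwrite("pics/w1a.png",cv2.cvtColor(cv2.resize(im[215:385,200:340],None,fx=3.5,fy=3.5,interpolation=cv2.INTER_CUBIC),cv2.COLOR_RGB2BGR))
cv2.imwrite("pics/w1b.png",cv2.cvtColor(cv2.resize(im[0:150,350:570],None,fx=3.6,fy=3.6,interpolation=cv2.INTER_CUBIC),cv2.COLOR_RGB2BGR))
for n,(r,c,z) in dict(c1=(224,240,.01),c2=(224,294,.01),c3=(372,248,.01),c4=(372,294,.01),sad=(263,262,.06),boss=(87,420,.084),beaker=(190,472,.03)).items(): print(n,onz(p,r,c,z,st))
E
```

```text
c1 [ 0.44177393 -0.19011529  0.01      ]
c2 [ 0.50821524 -0.15606321  0.01      ]
c3 [ 0.55383815 -0.42660596  0.01      ]
c4 [ 0.62070375 -0.39229212  0.01      ]
sad [ 0.48979315 -0.20243823  0.06      ]
boss [0.54901619 0.06679961 0.084     ]
beaker [ 0.68765014 -0.00207742  0.03      ]
```

View pics/w1a.png

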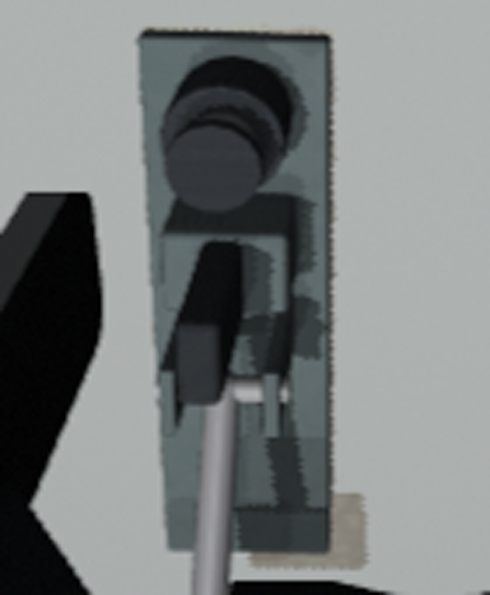

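View pics/w1b.png

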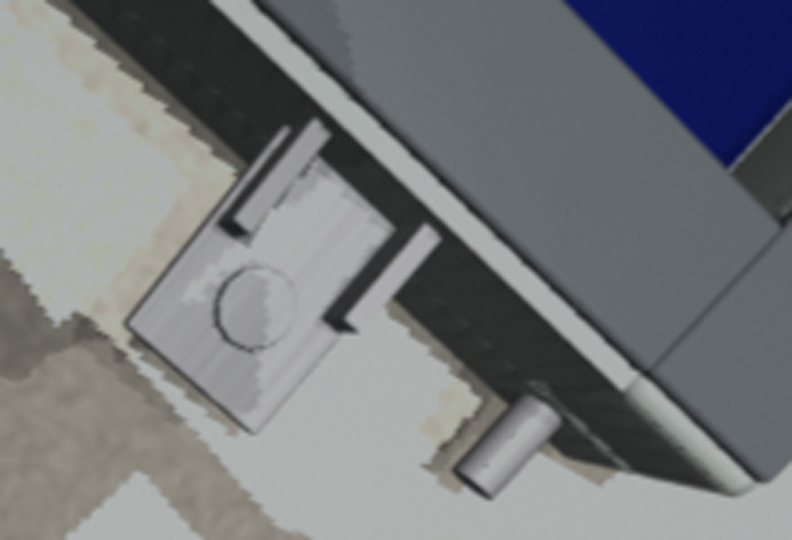

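```bash
python3 - <<'E'
from h import *
rows([.43,-.14,.28],down(115.5),3,.085)
E
```

```text
[[[-0.0348, 0.0071, -0.0164], [0.0, 0.58, 0.0], 0.085], [[-0.0347, 0.0072, -0.0167], [0.0, 0.58, 0.0], 0.085], [[-0.0345, 0.0071, -0.0171], [0.0, 0.58, 0.0], 0.085]]
end [ 0.43 -0.14  0.28] [0.01 0.01 0.01]
```

Call:
{"name": "carry_out", "arguments": {"plan": [[[-0.035,0.007,-0.0165],[0,0.5,0],0.085],[[-0.035,0.007,-0.0165],[0,0.5,0],0.085],[[-0.035,0.007,-0.017],[0,0.5,0],0.085],[[0,0,0],[0,0,0],0.085],[[0,0,0],[0,0,0],0.085]]}}

```text
time_s: 6.4
position: [0.4295, -0.1405, 0.2806]
tool_rot: [[0.901, 0.001, -0.434], [0.434, -0.0, 0.901], [0.001, -1.0, -0.0]]
ft_force: [-0.3, 0.3, -0.2]
grip_width: 0.0852
```

```bash
python3 - <<'E'
from h import *
import pickle
st=env.observe();p=env.get_image("wrist");save(p,"w2.png");print(st["time_s"],st["position"],st["qvel"])
pickle.dump((st,p),open("w2.pkl","wb"))
st1,p1=pickle.load(open("w1.pkl","rb"))
im=p["image"]
# where w1 points should be
o=dict(boss=(85.6,421.1,.084),saddle=(263,261.1,.06),fin=(318.4,256.6,.1))
for n,(r,c,z) in o.items():
    X=onz(p1,r,c,z,st1);print(n,np.round(X,4),np.round(proj(p,X,st),1))
E
```

```text
6.4 [ 0.42946426 -0.14046263  0.28059045] [ 1.03258726  0.2329506  -0.29388173  0.04145834  0.08558287 -0.01341823]
boss [0.5493 0.0684 0.084 ] [ 25.1 545.8]
saddle [ 0.4888 -0.203   0.06  ] [235.8 346.4]
fin [ 0.5117 -0.2514  0.1   ] [294.8 347.2]
```

View pics/w2.png

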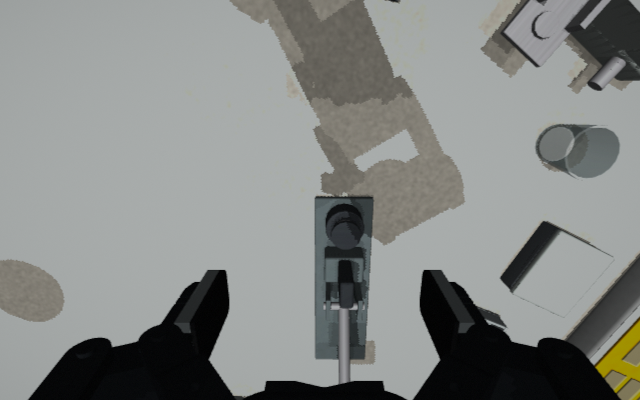

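```bash
python3 - <<'E'
from h import *
import pickle
st,p=pickle.load(open("w2.pkl","rb"))
im=p["image"]
a=cv2.resize(im[190:310,290:400],None,fx=5,fy=5,interpolation=cv2.INTER_CUBIC)
b=cv2.resize(im[0:100,470:640],None,fx=4.5,fy=4.5,interpolation=cv2.INTER_CUBIC)
cv2.imwrite("pics/w2a.png",a[...,::-1]);cv2.imwrite("pics/w2b.png",b[...,::-1])
E
```

```text
(no output)
```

View pics/w2a.png

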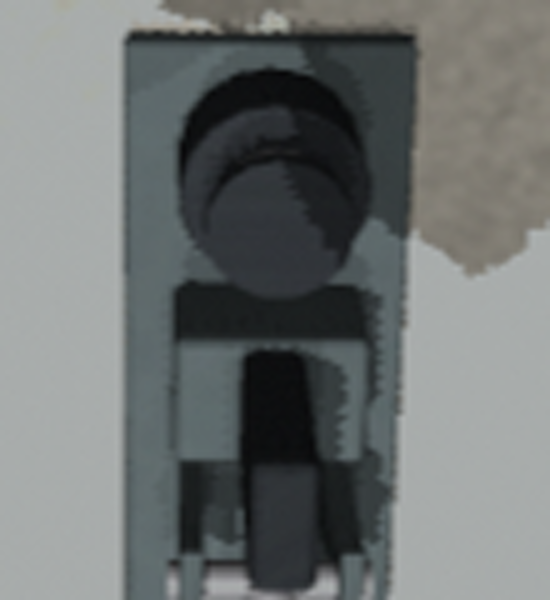

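View pics/w2b.png

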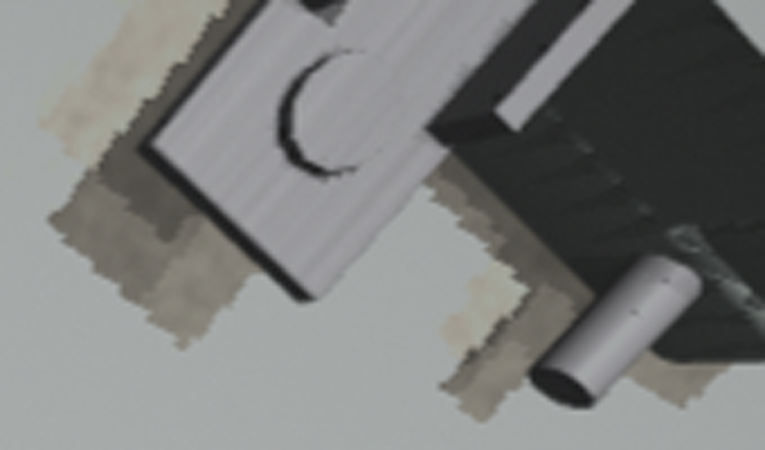

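```bash
python3 - <<'E'
from h import *
import pickle
st,p=pickle.load(open("w2.pkl","rb"))
st1,p1=pickle.load(open("w1.pkl","rb"))
for n,a,b,z in [("saddle",(263,261.1),(235.6,346),.06),("fin",(318.4,256.6),(295,346.6),.1),("boss",(85.6,421.1),(24.9,547.7),.083),("earL",(89.7,385.6),(32.2,503.3),.08),("earR",(120.3,420.8),(66.7,540.7),.08)]:
    X,e=tri([ray(p1,*a,st1),ray(p,*b,st)]);print(n,np.round(X,4),np.round(e,4),onz(p1,*a,z,st1).round(4),onz(p,*b,z,st).round(4))
# ear edge direction
for P,s,a,b in((p1,st1,(89.7,385.6),(120.3,420.8)),(p,st,(32.2,503.3),(66.7,540.7))):
    A=onz(P,*a,.08,s);B=onz(P,*b,.08,s);d=B-A;print(np.linalg.norm(d),np.degrees(np.arctan2(d[1],d[0])),(A+B)/2)
# drain, wall
E
```

```text
saddle [ 0.4888 -0.2036  0.0587] [0.0002 0.0002] [ 0.4888 -0.203   0.06  ] [ 0.4883 -0.203   0.06  ]
fin [ 0.512  -0.2531  0.0979] [0. 0.] [ 0.5117 -0.2514  0.1   ] [ 0.5113 -0.2519  0.1   ]
boss [0.5485 0.0677 0.0883] [0.0003 0.0003] [0.5495 0.0685 0.083 ] [0.5512 0.0696 0.083 ]
earL [0.5207 0.0492 0.0775] [0.0001 0.0001] [0.5202 0.0491 0.08  ] [0.5198 0.0484 0.08  ]
earR [0.5685 0.0395 0.0803] [0.0002 0.0002] [0.5685 0.0397 0.08  ] [0.5688 0.0395 0.08  ]
0.049155278594807915 -11.088813549200387 [0.54434929 0.04438387 0.08      ]
0.04975786580531976 -10.232678232682106 [0.54432738 0.04393591 0.08      ]
```

```bash
python3 - <<'E'
from h import *
P,R=rows([.512,-.252,.17],down(115.4),4,.085)
rows([.512,-.252,.061],down(115.4),4,.085,P=P,R=R)
E
```

```text
[[[0.0064, 0.0276, -0.0341], [0.0, 0.09, 0.01], 0.085], [[0.0065, 0.0277, -0.0341], [0.0, 0.09, 0.01], 0.085], [[0.0065, 0.0276, -0.0341], [0.0, 0.09, 0.01], 0.085], [[0.0066, 0.0277, -0.0341], [0.0, 0.09, 0.01], 0.085]]
end [ 0.5121 -0.252   0.17  ] [ 0.02 -0.01 -0.01]
[[[-0.0, 0.0272, 0.0], [0.0, -0.0, -0.0], 0.085], [[-0.0, 0.0273, 0.0], [0.0, -0.0, -0.0], 0.085], [[-0.0, 0.0272, 0.0], [0.0, -0.0, -0.0], 0.085], [[-0.0, 0.0273, 0.0001], [0.0, -0.0, -0.0], 0.085]]
end [ 0.512 -0.252  0.061] [ 0.02 -0.01 -0.01]
```

Call:
{"name": "carry_out", "arguments": {"plan": [[[0.0065,0.0275,-0.034],[0,0.1,0],0.085],[[0.0065,0.0275,-0.034],[0,0.1,0],0.085],[[0.0065,0.0275,-0.034],[0,0.1,0],0.085],[[0.0065,0.0275,-0.034],[0,0,0],0.085],[[0,0,0],[0,0,0],0.085]]}}

```text
time_s: 7.08
position: [0.512, -0.2523, 0.1677]
tool_rot: [[0.903, -0.003, -0.429], [0.429, 0.003, 0.903], [-0.002, -1.0, 0.004]]
ft_force: [-0.8, 1.8, -0.1]
grip_width: 0.0848
```

```bash
python3 - <<'E'
from h import *
import pickle
st=env.observe();p=env.get_image("wrist");save(p,"w3.png");print(st["time_s"],st["position"],st["qvel"])
pickle.dump((st,p),open("w3.pkl","wb"))
for X in ([.5119,-.252,.1],[.4886,-.203,.06]): print(proj(p,X,st))
E
```

```text
7.075 [ 0.51197438 -0.25231194  0.16772523] [ 1.00492723 -4.12540362  0.72273226  0.21572696  1.52090342  0.46083277]
(np.float64(219.60361405561738), np.float64(324.4197435143951))
(np.float64(129.99981022758888), np.float64(324.6449637706359))
```

View pics/w3.png

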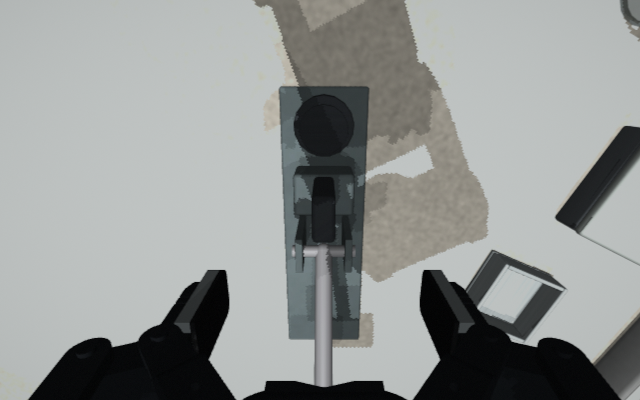

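Call:
{"name": "carry_out", "arguments": {"plan": [[[0,0.03,0],[0,0,0],0.085],[[0,0.03,0],[0,0,0],0.085],[[0,0.025,0],[0,0,0],0.085],[[0,0.0205,0],[0,0,0],0.085],[[0,0,0],[0,0,0],0.085]]}}

```text
time_s: 7.75
position: [0.5112, -0.251, 0.065]
tool_rot: [[0.903, -0.001, -0.43], [0.43, 0.001, 0.903], [-0.0, -1.0, 0.001]]
ft_force: [-1.1, 0.7, -0.2]
grip_width: 0.085
```

Call:
{"name": "carry_out", "arguments": {"plan": [[[0,0,0],[0,0,0],0.0],[[0,0,0],[0,0,0],0.0],[[0,0,0],[0,0,0],0.0],[[0,0,0],[0,0,0],0.0],[[0,0,0],[0,0,0],0.0],[[0,0,0],[0,0,0],0.0]], "force": 110}}

```text
time_s: 8.5
position: [0.5112, -0.2524, 0.0654]
tool_rot: [[0.903, 0.0, -0.429], [0.429, -0.0, 0.903], [-0.0, -1.0, -0.0]]
ft_force: [-4.0, 1.2, 5.3]
grip_width: 0.0148
```

Call:
{"name": "carry_out", "arguments": {"plan": [[[0,-0.005,0],[0,0,0],0.0],[[0,-0.003,0],[0,0,0],0.0],[[0,0,0],[0,0,0],0.0],[[0,0,0],[0,0,0],0.0]]}}

```text
time_s: 9.0
position: [0.5111, -0.252, 0.0724]
tool_rot: [[0.903, -0.001, -0.429], [0.429, 0.001, 0.903], [-0.0, -1.0, 0.001]]
ft_force: [0.0, -0.3, -10.2]
grip_width: 0.0149
```

```bash
python3 - <<'E'
from h import *
import pickle
st=env.observe();print({k:np.round(st[k],3).tolist() for k in("time_s","position","ft_force","wrist_torque","grip_width")});p=env.get_image("wrist");save(p,"w4.png")
pickle.dump((st,p),open("w4.pkl","wb"))
a=env.get_image("side")["image"][215:305,310:430]
cv2.imwrite("pics/s4.png",cv2.resize(a,None,fx=5,fy=5,interpolation=cv2.INTER_CUBIC)[...,::-1])
E
```

```text
{'time_s': 9.0, 'position': [0.511, -0.252, 0.072], 'ft_force': [0.029, -0.254, -10.185], 'wrist_torque': [0.259, 0.073, 0.029], 'grip_width': 0.015}
```

View pics/w4.png

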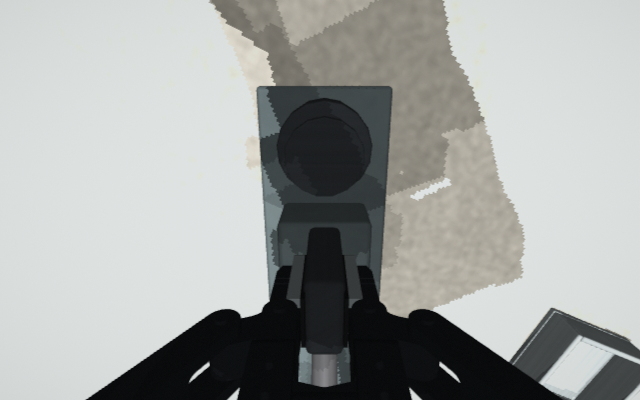

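View pics/s4.png

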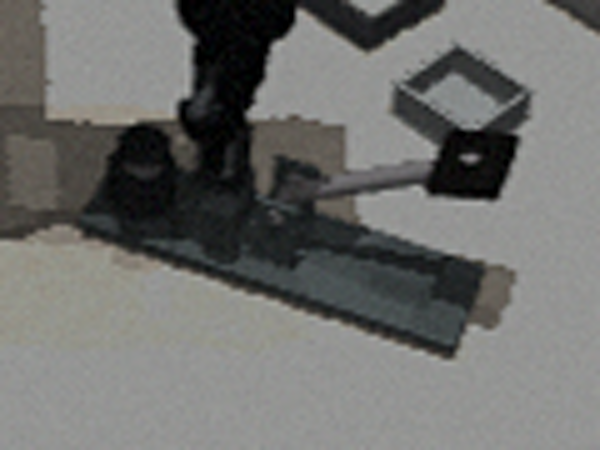

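```bash
python3 - <<'E'
from h import *
import pickle
st,p=pickle.load(open("w4.pkl","rb"))
im=p["image"][80:320,240:410].astype(float)*2; im=np.clip(im,0,255).astype(np.uint8)
cv2.imwrite("pics/w4a.png",cv2.resize(im,None,fx=2.5,fy=2.5,interpolation=cv2.INTER_CUBIC)[...,::-1])
E
```

```text
(no output)
```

View pics/w4a.png

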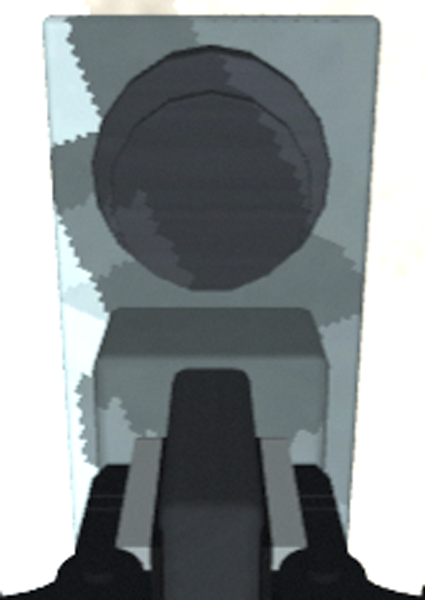

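```bash
python3 - <<'E'
from h import *
import pickle
st,p=pickle.load(open("w4.pkl","rb"))
R=np.array(st["tool_rot"]);P=np.array(st["position"])
s=onz(p,156.8,324,.067,st); print("saddle",s, "tool",R.T@(s-P))
a=onz(p,86,258,.017,st);b=onz(p,86,392,.017,st);d=b-a
print("front",(a+b)/2,"tool",R.T@((a+b)/2-P),"w",np.linalg.norm(d),"yaw",np.degrees(np.arctan2(d[1],d[0]))+90)
for dz in(.065,.069): print((R.T@(onz(p,156.8,324,dz,st)-P)).round(4))
E
```

```text
saddle [ 0.48728206 -0.2022627   0.067     ] tool [-0.00014665  0.00543176  0.05515059]
front [ 0.47498906 -0.17536228  0.017     ] tool [0.00031193 0.0554609  0.08467388] w 0.07419691082746797 yaw 115.51179939639638
[-0.0001  0.0074  0.0547]
[-0.0001  0.0034  0.0556]
```

```bash
python3 - <<'E'
from h import *
rows([.5223,-.074,.0705],down(79.4),8,0.0)
E
```

```text
[[[0.0108, 0.0003, 0.0195], [-0.0, 4.5, -0.0], 0.0], [[0.0092, 0.0003, 0.0203], [-0.0, 4.5, -0.0], 0.0], [[0.0076, 0.0003, 0.021], [-0.0, 4.5, -0.0], 0.0], [[0.006, 0.0002, 0.0215], [-0.0, 4.5, -0.0], 0.0], [[0.0043, 0.0003, 0.0219], [-0.0, 4.5, -0.0], 0.0], [[0.0025, 0.0002, 0.0222], [-0.0, 4.5, -0.0], 0.0], [[0.0008, 0.0003, 0.0223], [-0.0, 4.5, -0.0], 0.0], [[-0.001, 0.0002, 0.0222], [-0.0, 4.5, -0.0], 0.0]]
end [ 0.5223 -0.074   0.0705] [-0.02  0.01 -0.04]
```

Call:
{"name": "carry_out", "arguments": {"plan": [[[0.011,0,0.0195],[0,4.5,0],0.0],[[0.009,0,0.0205],[0,4.5,0],0.0],[[0.0075,0,0.021],[0,4.5,0],0.0],[[0.006,0,0.0215],[0,4.5,0],0.0],[[0.0045,0.0005,0.022],[0,4.5,0],0.0],[[0.0025,0.0005,0.022],[0,4.5,0],0.0],[[0.001,0.0005,0.022],[0,4.5,0],0.0],[[-0.001,0.0005,0.022],[0,4.5,0],0.0]]}}

```text
time_s: 10.1
position: [0.5228, -0.0739, 0.0709]
tool_rot: [[0.982, 0.001, 0.186], [-0.186, -0.0, 0.982], [0.001, -1.0, 0.0]]
ft_force: [0.2, -0.4, -10.3]
grip_width: 0.0147
```

Call:
{"name": "carry_out", "arguments": {"plan": [[[0,0,0],[0,0,0],0.0],[[0,0,0],[0,0,0],0.0]]}}

```text
time_s: 10.35
position: [0.5228, -0.0749, 0.0709]
tool_rot: [[0.983, 0.001, 0.183], [-0.183, -0.0, 0.983], [0.001, -1.0, -0.0]]
ft_force: [0.4, 0.5, -10.6]
grip_width: 0.0142
```

```bash
python3 - <<'E'
from h import *
import pickle
st=env.observe();print({k:np.round(st[k],4).tolist() for k in("time_s","position","tool_rot","ft_force","wrist_torque","grip_width","qvel")});p=env.get_image("wrist");save(p,"w5.png")
pickle.dump((st,p),open("w5.pkl","wb"))
print("saddle pred",proj(p,np.array(st["position"])+.055*np.array(st["tool_rot"])[:,2]+[0,0,-.006],st),"boss pred",proj(p,[.549,.0685,.085],st))
im=np.clip(p["image"].astype(float)*1.8,0,255).astype(np.uint8);save({"image":im},"w5b.png")
E
```

```text
{'time_s': 10.35, 'position': [0.5228, -0.0749, 0.0709], 'tool_rot': [[0.9831, 0.0006, 0.1831], [-0.1831, -0.0004, 0.9831], [0.0006, -1.0, -0.0003]], 'ft_force': [0.4495, 0.4997, -10.5837], 'wrist_torque': [0.2226, -0.1237, 0.0383], 'grip_width': 0.0142, 'qvel': [-0.6428, -0.0187, -0.0345, 0.0636, 0.095, 0.1732]}
saddle pred (np.float64(156.18387646462492), np.float64(325.60874336627893)) boss pred (np.float64(-128.57689746375496), np.float64(325.09117355039996))
```

View pics/w5b.png

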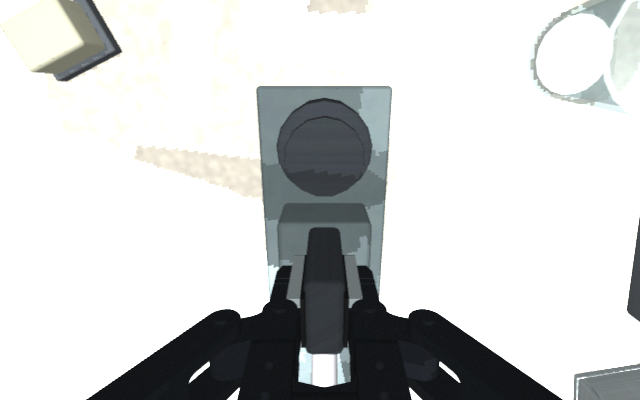

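Call:
{"name": "carry_out", "arguments": {"plan": [[[0,0,0.02],[0,0,0],0.0],[[0,0,0.02],[0,0,0],0.0],[[0,0,0.015],[0,0,0],0.0],[[0,0,0.005],[0,0,0],0.0],[[0,0,0],[0,0,0],0.0]]}}

```text
time_s: 11.02
position: [0.5337, -0.0158, 0.0708]
tool_rot: [[0.983, 0.0, 0.184], [-0.184, -0.0, 0.983], [0.0, -1.0, -0.0]]
ft_force: [-0.0, -0.2, -10.3]
grip_width: 0.0146
```

```bash
python3 - <<'E'
from h import *
import pickle
st=env.observe();print({k:np.round(st[k],4).tolist() for k in("time_s","position","tool_rot","ft_force")});p=env.get_image("wrist")
pickle.dump((st,p),open("w6.pkl","wb"))
print("saddle pred",proj(p,np.array(st["position"])+.055*np.array(st["tool_rot"])[:,2]+[0,0,-.006],st),"boss pred",proj(p,[.549,.0685,.085],st))
save(p,"w6b.png")
E
```

```text
{'time_s': 11.025, 'position': [0.5337, -0.0158, 0.0708], 'tool_rot': [[0.983, 0.0001, 0.1836], [-0.1836, -0.0003, 0.983], [0.0001, -1.0, -0.0002]], 'ft_force': [-0.0393, -0.18, -10.3409]}
saddle pred (np.float64(156.18366513707016), np.float64(325.6180901898518)) boss pred (np.float64(82.91880904431372), np.float64(324.94816198944073))
```

View pics/w6b.png

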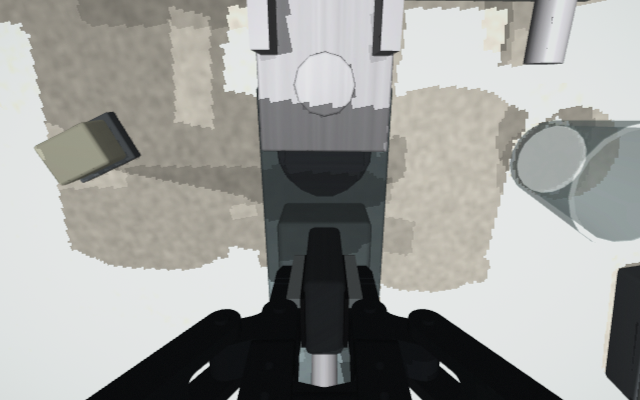

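Call:
{"name": "carry_out", "arguments": {"plan": [[[0,0,0.0125],[0,0,0],0.0],[[0,0,0.0125],[0,0,0],0.0],[[0,0,0.0055],[0,0,0],0.0],[[0,0,0],[0,0,0],0.0],[[0,0,0],[0,0,0],0.0]]}}

```text
time_s: 11.7
position: [0.5393, 0.0143, 0.0708]
tool_rot: [[0.983, -0.0, 0.184], [-0.184, -0.0, 0.983], [0.0, -1.0, -0.0]]
ft_force: [0.2, -0.4, -10.1]
grip_width: 0.0144
```

```bash
python3 - <<'E'
from h import *
import pickle
st=env.observe();print({k:np.round(st[k],4).tolist() for k in("time_s","position","tool_rot","ft_force")});p=env.get_image("wrist")
pickle.dump((st,p),open("w7.pkl","wb"))
print("boss pred",proj(p,[.549,.0685,.085],st))
save(p,"w7.png")
P=np.array(st["position"]);R=np.array(st["tool_rot"]);print(R.T@(np.array([.549,.0685,.072])-P))
E
```

```text
{'time_s': 11.7, 'position': [0.5393, 0.0143, 0.0708], 'tool_rot': [[0.983, -0.0, 0.1838], [-0.1838, -0.0002, 0.983], [0.0, -1.0, -0.0002]], 'ft_force': [0.2172, -0.3513, -10.1138]}
boss pred (np.float64(166.26717170211418), np.float64(324.8198256734261))
[-0.00039176 -0.00119083  0.05509989]
```

View pics/w7.png

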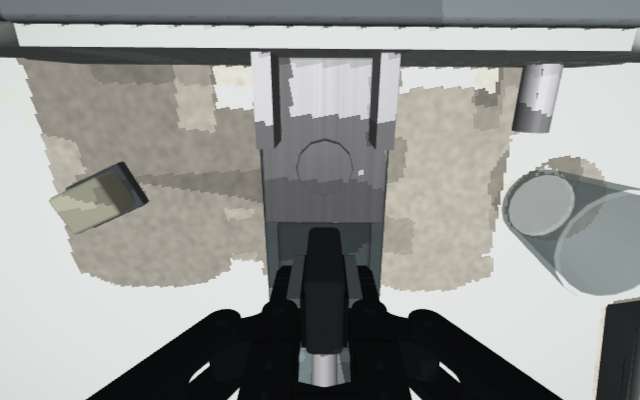

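Call:
{"name": "carry_out", "arguments": {"plan": [[[0,0.003,0],[0,0,0],0.0],[[0,0.0025,0],[0,0,0],0.0],[[0,0,0],[0,0,0],0.0],[[0,0,0],[0,0,0],0.0]]}}

```text
time_s: 12.25
position: [0.5392, 0.0143, 0.0654]
tool_rot: [[0.983, 0.0, 0.184], [-0.184, -0.0, 0.983], [0.0, -1.0, -0.0]]
ft_force: [-2.0, -0.3, -6.7]
grip_width: 0.0146
```

Call:
{"name": "carry_out", "arguments": {"plan": [[[0,0.0005,0],[0,0,0],0.0],[[0,0.0005,0],[0,0,0],0.0],[[0,0,0],[0,0,0],0.0]]}}

```text
time_s: 12.62
position: [0.5393, 0.0143, 0.0654]
tool_rot: [[0.983, 0.001, 0.184], [-0.184, -0.001, 0.983], [0.001, -1.0, -0.0]]
ft_force: [-5.0, -0.4, 4.6]
grip_width: 0.0145
```

Call:
{"name": "carry_out", "arguments": {"plan": [[[0,0,0],[0,0,0],0.06],[[0,0,0],[0,0,0],0.06],[[0,0,0],[0,0,0],0.06],[[0,0,0],[0,0,0],0.06]], "force": 40}}

```text
time_s: 13.12
position: [0.5394, 0.0144, 0.0644]
tool_rot: [[0.983, 0.0, 0.184], [-0.184, -0.0, 0.983], [0.0, -1.0, 0.0]]
ft_force: [-0.5, 0.2, -0.3]
grip_width: 0.0603
```

Call:
{"name": "carry_out", "arguments": {"plan": [[[0,-0.03,0],[0,0,0],0.06],[[0,-0.04,0],[0,0,0],0.06],[[0,-0.04,0],[0,0,0],0.06],[[0,-0.02,0],[0,0,0],0.06],[[0,0,0],[0,0,0],0.06],[[0,0,0],[0,0,0],0.06]]}}

```text
time_s: 13.88
position: [0.5388, 0.0145, 0.1932]
tool_rot: [[0.983, -0.002, 0.184], [-0.184, 0.0, 0.983], [-0.002, -1.0, -0.0]]
ft_force: [-0.3, -0.4, -0.2]
grip_width: 0.0597
```

```bash
python3 - <<'E'
from h import *
import pickle
st=env.observe();print({k:np.round(st[k],4).tolist() for k in("time_s","position","tool_rot","ft_force","qvel")});p=env.get_image("wrist")
pickle.dump((st,p),open("w8.pkl","wb"))
print("boss pred",proj(p,[.549,.0685,.085],st), "fin",proj(p,[.5392,.0143,.1],st))
save(p,"w8.png")
E
```

```text
{'time_s': 13.875, 'position': [0.5388, 0.0145, 0.1932], 'tool_rot': [[0.9829, -0.0018, 0.1839], [-0.1839, 0.0003, 0.9829], [-0.0019, -1.0, -0.0]], 'ft_force': [-0.3425, -0.3522, -0.1814], 'qvel': [-0.0627, 0.5472, 0.2124, 0.0241, 0.18, 0.0314]}
boss pred (np.float64(128.32960657491816), np.float64(325.458062863114)) fin (np.float64(206.4646619225675), np.float64(325.7028969599449))
```

View pics/w8.png

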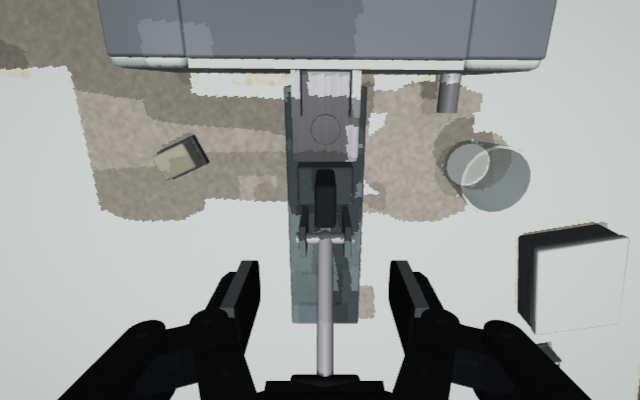

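```bash
python3 - <<'E'
from h import *
P,R=rows([.5108,-.138,.185],down(79.4),5,0.0)
E
```

```text
[[[0.0001, 0.0016, -0.031], [-0.0, -0.0, -0.03], 0.0], [[0.0001, 0.0016, -0.031], [-0.0, -0.0, -0.03], 0.0], [[0.0001, 0.0016, -0.031], [-0.0, -0.0, -0.03], 0.0], [[0.0001, 0.0016, -0.031], [-0.0, -0.0, -0.03], 0.0], [[0.0001, 0.0016, -0.031], [-0.0, -0.0, -0.03], 0.0]]
end [ 0.5108 -0.138   0.185 ] [-0.   -0.    0.02]
```

Call:
{"name": "carry_out", "arguments": {"plan": [[[0,0,-0.031],[0,0,0],0.0],[[0,0.002,-0.031],[0,0,0],0.0],[[0,0.002,-0.031],[0,0,0],0.0],[[0,0.002,-0.031],[0,0,0],0.0],[[0,0.002,-0.031],[0,0,0],0.0],[[0,0,0],[0,0,0],0.0]]}}

```text
time_s: 14.68
position: [0.5102, -0.1394, 0.1851]
tool_rot: [[0.982, -0.002, 0.187], [-0.187, 0.001, 0.982], [-0.002, -1.0, 0.0]]
ft_force: [0.4, 0.4, 0.9]
grip_width: 0.0
```

```bash
python3 - <<'E'
from h import *
import pickle
st=env.observe();print({k:np.round(st[k],4).tolist() for k in("time_s","position","tool_rot","ft_force","qvel","grip_width")});p=env.get_image("wrist")
pickle.dump((st,p),open("w9.pkl","wb"))
save(p,"w9.png")
s=env.get_image("side");t=env.get_image("top")
for n,q,(r,c) in(("s",s,(205,360)),("t",t,(195,345))):
    im=q["image"][r-60:r+60,c-80:c+80];cv2.imwrite(f"pics/{n}9.png",cv2.resize(im,None,fx=5,fy=5,interpolation=cv2.INTER_CUBIC)[...,::-1])
X=[.5106,-.139,.134]
print("pad pred w",proj(p,X,st),"s",proj(s,X),"t",proj(t,X),"TCP",proj(p,st["position"],st))
for n,q in(("w",p),("s",s),("t",t)):
    r=env.outline_of("jack_pedal",q);print(n,[(round(x["conf"],2),np.round(x["pixel"],1).tolist(),int(x["mask"].sum())) for x in r[:2]])
E
```

```text
{'time_s': 14.675, 'position': [0.5102, -0.1394, 0.1851], 'tool_rot': [[0.9824, -0.002, 0.1865], [-0.1865, 0.0009, 0.9824], [-0.0022, -1.0, 0.0005]], 'ft_force': [0.3825, 0.4387, 0.9102], 'qvel': [2.5532, -0.6105, 0.1236, 0.6485, 0.3045, 1.3071], 'grip_width': 0.0}
pad pred w (np.float64(228.60778964228447), np.float64(325.7993712337548)) s (np.float64(215.02899190304342), np.float64(330.83289628816107)) t (np.float64(208.25877572454343), np.float64(357.42304584402643)) TCP (np.float64(271.87639008831076), np.float64(325.29327840329944))
w [(0.84, [227.8, 317.8], 5796), (0.48, [132.2, 596.6], 10309)]
s []
t [(0.42, [243.4, 305.2], 79)]
```

View pics/w9.png

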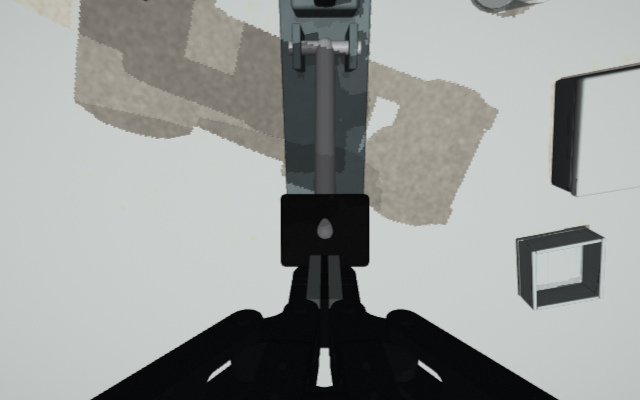

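View pics/s9.png

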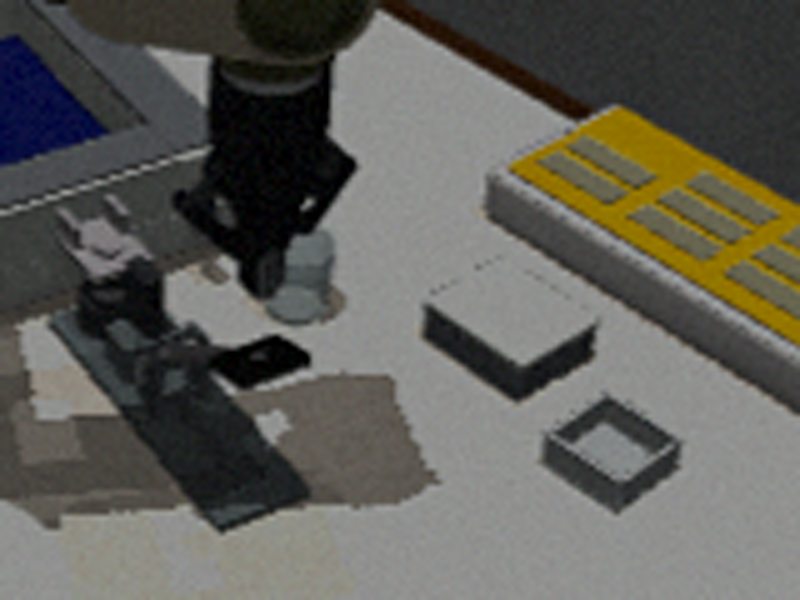

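View pics/t9.png

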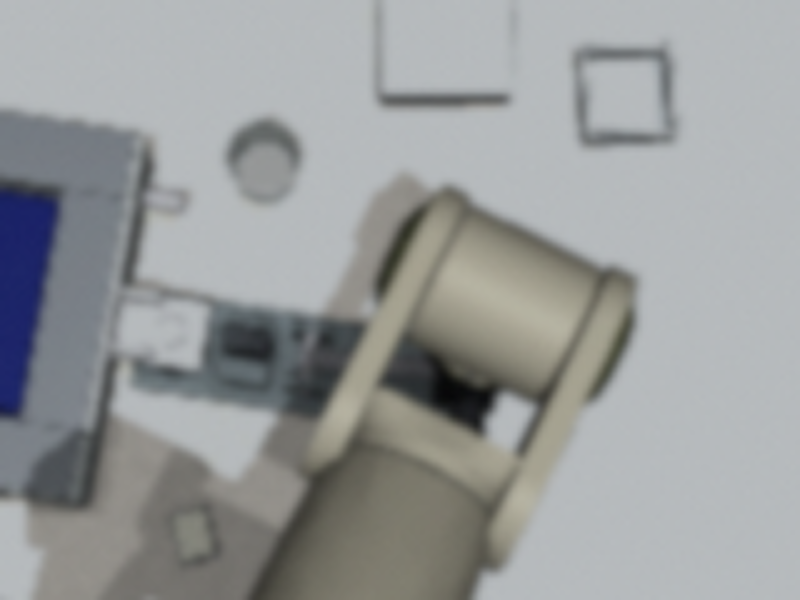

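Call:
{"name": "carry_out", "arguments": {"plan": [[[0,0.025,0],[0,0,0],0.0],[[0,0.018,0],[0,0,0],0.0],[[0,0.004,0],[0,0,0],0.0],[[0,0.002,0],[0,0,0],0.0],[[0,0,0],[0,0,0],0.0]]}}

```text
time_s: 15.6
position: [0.511, -0.1379, 0.1379]
tool_rot: [[0.983, 0.001, 0.184], [-0.184, -0.0, 0.983], [0.001, -1.0, -0.0]]
ft_force: [0.0, -0.2, 1.3]
grip_width: -0.0001
```

Call:
{"name": "carry_out", "arguments": {"plan": [[[0,0.002,-0.001],[0,0,0],0.0],[[0,0.001,0],[0,0,0],0.0],[[0,0,0],[0,0,0],0.0]]}}

```text
time_s: 15.98
position: [0.5108, -0.1393, 0.1347]
tool_rot: [[0.983, 0.001, 0.184], [-0.184, -0.001, 0.983], [0.001, -1.0, -0.001]]
ft_force: [-0.0, -2.2, 3.0]
grip_width: -0.0
```

Call:
{"name": "carry_out", "arguments": {"plan": [[[0,0.0088,-0.0058],[4.4,0,0],0.0],[[0,0.0088,-0.0058],[4.4,0,0],0.0],[[0,0.0088,-0.0058],[4.4,0,0],0.0],[[0,0,0],[0,0,0],0.0]]}}

```text
time_s: 16.48
position: [0.5078, -0.1551, 0.1066]
tool_rot: [[0.983, 0.043, 0.181], [-0.186, 0.225, 0.956], [0.0, -0.973, 0.229]]
ft_force: [-1.4, -2.0, 8.1]
grip_width: 0.0004
```

Call:
{"name": "carry_out", "arguments": {"plan": [[[0,0.0088,-0.0058],[4.4,0,0],0.0],[[0,0.0088,-0.0058],[4.4,0,0],0.0],[[0,0.0088,-0.0058],[4.4,0,0],0.0],[[0,0,0],[0,0,0],0.0]]}}

```text
time_s: 16.98
position: [0.5062, -0.1635, 0.0761]
tool_rot: [[0.983, 0.082, 0.166], [-0.186, 0.437, 0.88], [-0.0, -0.895, 0.445]]
ft_force: [-2.4, -3.3, 7.0]
grip_width: -0.0002
```

Call:
{"name": "carry_out", "arguments": {"plan": [[[0,0.0088,-0.0058],[4.4,0,0],0.0],[[0,0.007,-0.0045],[3.5,0,0],0.0],[[0,0,0],[0,0,0],0.0],[[0,0,0],[0,0,0],0.0]]}}

```text
time_s: 17.48
position: [0.506, -0.1649, 0.0579]
tool_rot: [[0.983, 0.104, 0.152], [-0.184, 0.552, 0.813], [0.0, -0.827, 0.562]]
ft_force: [-2.6, -5.3, 6.4]
grip_width: -0.0
```

Call:
{"name": "carry_out", "arguments": {"plan": [[[0,0.0015,-0.001],[0.7,0,0],0.0],[[0,0.001,-0.0007],[0.5,0,0],0.0],[[0,0,0],[0,0,0],0.0]]}}

```text
time_s: 17.85
position: [0.5061, -0.165, 0.0561]
tool_rot: [[0.983, 0.108, 0.149], [-0.184, 0.569, 0.801], [0.002, -0.815, 0.579]]
ft_force: [-4.9, -6.8, 17.3]
grip_width: 0.0001
```

Call:
{"name": "carry_out", "arguments": {"plan": [[[0,0.001,-0.0006],[0,0,0],0.0],[[0,0,0],[0,0,0],0.0]]}}

```text
time_s: 18.1
position: [0.5061, -0.1649, 0.0556]
tool_rot: [[0.983, 0.108, 0.149], [-0.184, 0.569, 0.801], [0.002, -0.815, 0.579]]
ft_force: [-7.7, -8.2, 21.5]
grip_width: 0.0
```

```bash
python3 - <<'E'
from h import *
import pickle
st=env.observe();print({k:np.round(st[k],4).tolist() for k in("time_s","position","ft_force","wrist_torque")});p=env.get_image("wrist");save(p,"w10.png")
s=env.get_image("side");r,c=205,330
im=s["image"][r-60:r+60,c-80:c+80];cv2.imwrite("pics/s10.png",cv2.resize(im,None,fx=5,fy=5,interpolation=cv2.INTER_CUBIC)[...,::-1])
E
```

```text
{'time_s': 18.1, 'position': [0.5061, -0.1649, 0.0556], 'ft_force': [-7.7095, -8.1771, 21.5347], 'wrist_torque': [0.6585, 0.722, 0.6071]}
```

View pics/w10.png

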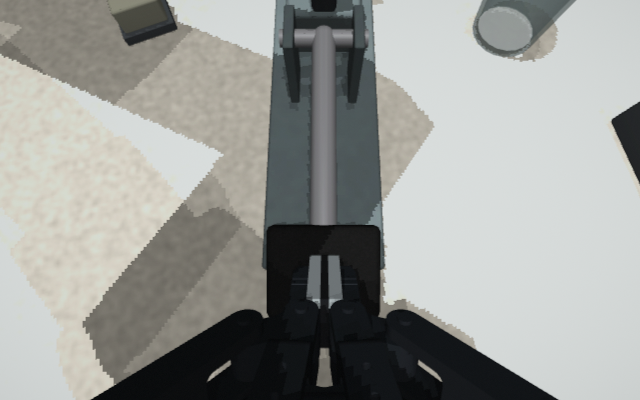

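View pics/s10.png

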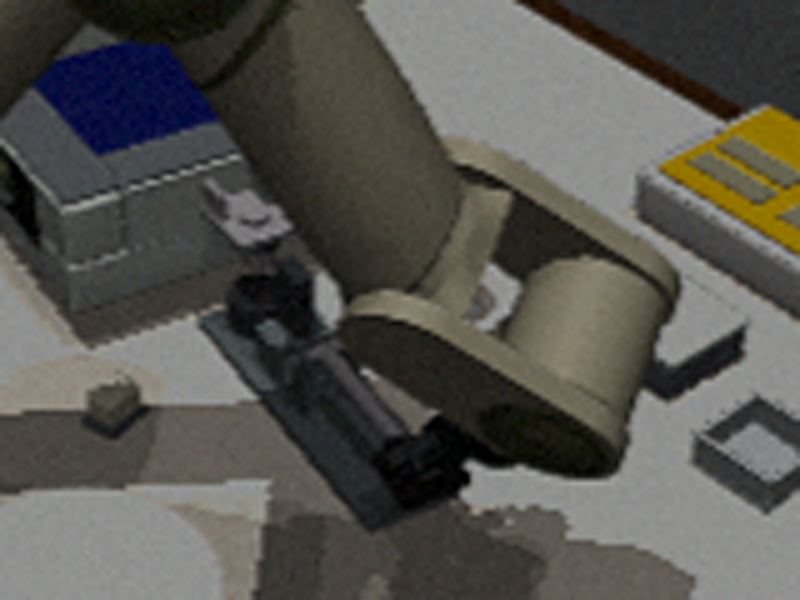

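Call:
{"name": "carry_out", "arguments": {"plan": [[[0,-0.0042,0.0032],[-2.2,0,0],0.0],[[0,-0.0064,0.0048],[-3.3,0,0],0.0],[[0,-0.0084,0.0065],[-4.4,0,0],0.0],[[0,-0.0084,0.0065],[-4.4,0,0],0.0],[[0,-0.0084,0.0065],[-4.4,0,0],0.0],[[0,-0.0084,0.0065],[-4.4,0,0],0.0],[[0,-0.0084,0.0065],[-4.4,0,0],0.0],[[0,-0.0064,0.0048],[-3.3,0,0],0.0]]}}

```text
time_s: 19.2
position: [0.5098, -0.1445, 0.1253]
tool_rot: [[0.983, 0.016, 0.183], [-0.184, 0.077, 0.98], [0.002, -0.997, 0.078]]
ft_force: [-0.4, -1.2, 1.5]
grip_width: 0.0
```

Call:
{"name": "carry_out", "arguments": {"plan": [[[0,-0.0084,0.0065],[-4.6,0,0],0.0],[[0,-0.01,0],[0,0,0],0.0],[[0,-0.015,0],[0,0,0],0.0],[[0,-0.01,0],[0,0,0],0.0],[[0,0,0],[0,0,0],0.0],[[0,0,0],[0,0,0],0.0],[[0,0,0],[0,0,0],0.0],[[0,0,0],[0,0,0],0.0]]}}

```text
time_s: 20.2
position: [0.5105, -0.139, 0.1679]
tool_rot: [[0.983, -0.0, 0.184], [-0.184, 0.002, 0.983], [-0.001, -1.0, 0.002]]
ft_force: [0.2, 0.6, -0.1]
grip_width: -0.0001
```

```bash
python3 - <<'E'
from h import *
import pickle
st=env.observe();print({k:np.round(st[k],4).tolist() for k in("time_s","position","ft_force","tool_rot","q")});p=env.get_image("wrist");save(p,"w11.png")
pickle.dump((st,p),open("w11.pkl","wb"))
print("pad pred",proj(p,[.5106,-.139,.134],st))
s=env.get_image("side");r,c=205,330
im=s["image"][r-60:r+60,c-80:c+80];cv2.imwrite("pics/s11.png",cv2.resize(im,None,fx=5,fy=5,interpolation=cv2.INTER_CUBIC)[...,::-1])
E
```

```text
{'time_s': 20.2, 'position': [0.5105, -0.139, 0.1679], 'ft_force': [0.2305, 0.643, -0.149], 'tool_rot': [[0.983, -0.0003, 0.1839], [-0.1839, 0.0021, 0.983], [-0.0006, -1.0, 0.002]], 'q': [-28.109, 22.9607, 83.7079, 0.1023, 73.4003, -17.5437]}
pad pred (np.float64(241.38085537120878), np.float64(325.3847264801069))
```

View pics/w11.png

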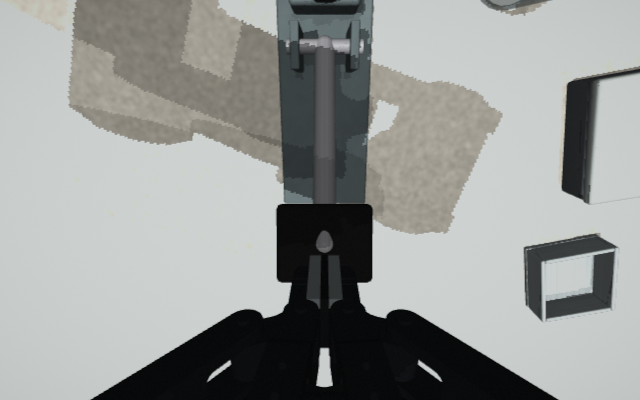

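View pics/s11.png

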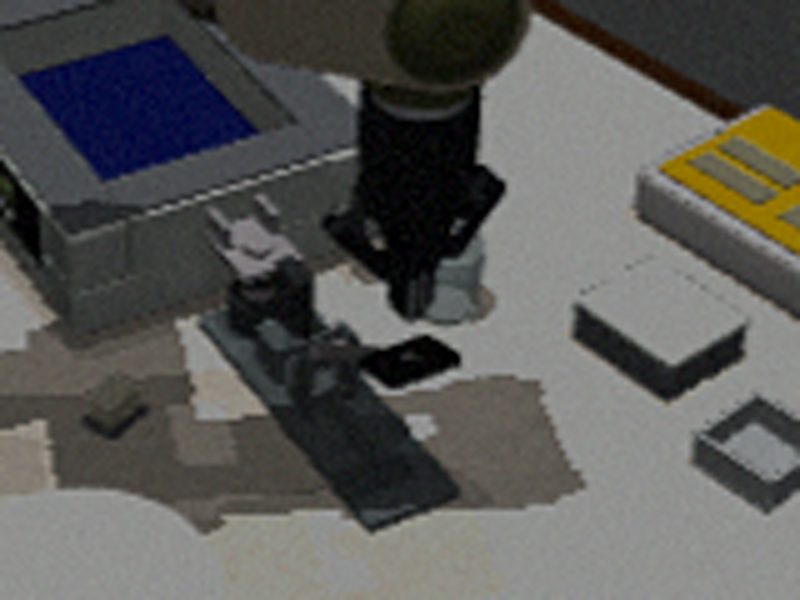

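The pad is fully up again, with its mark at (241, 324) against a predicted (241, 325). The bath is level and the jack base hasn't moved. Now the second push.

Call:
{"name": "carry_out", "arguments": {"plan": [[[0,0.02,0],[0,0,0],0.0],[[0,0.01,0],[0,0,0],0.0],[[0,0.003,0],[0,0,0],0.0],[[0,0,0],[0,0,0],0.0]]}}

```text
time_s: 20.8
position: [0.5108, -0.1389, 0.1355]
tool_rot: [[0.983, 0.001, 0.184], [-0.184, 0.002, 0.983], [0.0, -1.0, 0.002]]
ft_force: [-0.2, 1.7, 2.3]
grip_width: -0.0002
```

Call:
{"name": "carry_out", "arguments": {"plan": [[[0,0.0088,-0.0058],[4.4,0,0],0.0],[[0,0.0088,-0.0058],[4.4,0,0],0.0],[[0,0.0088,-0.0058],[4.4,0,0],0.0],[[0,0.0088,-0.0058],[4.4,0,0],0.0],[[0,0.0088,-0.0058],[4.4,0,0],0.0],[[0,0,0],[0,0,0],0.0]]}}

```text
time_s: 21.55
position: [0.5069, -0.1616, 0.0878]
tool_rot: [[0.983, 0.071, 0.172], [-0.186, 0.37, 0.91], [0.001, -0.926, 0.376]]
ft_force: [-1.6, -1.5, 8.4]
grip_width: -0.0003
```

Call:
{"name": "carry_out", "arguments": {"plan": [[[0,0.0088,-0.0058],[4.4,0,0],0.0],[[0,0.0088,-0.0058],[4.4,0,0],0.0],[[0,0.007,-0.0045],[3.5,0,0],0.0],[[0,0,0],[0,0,0],0.0],[[0,0,0],[0,0,0],0.0]]}}

```text
time_s: 22.18
position: [0.5067, -0.1653, 0.0593]
tool_rot: [[0.983, 0.106, 0.151], [-0.185, 0.552, 0.813], [0.003, -0.827, 0.563]]
ft_force: [-0.3, -5.1, 7.0]
grip_width: -0.0002
```

Call:
{"name": "carry_out", "arguments": {"plan": [[[0,0.002,-0.0012],[0.7,0,0],0.0],[[0,0.001,-0.0007],[0.5,0,0],0.0],[[0,0,0],[0,0,0],0.0],[[0,0,0],[0,0,0],0.0]]}}

```text
time_s: 22.68
position: [0.5068, -0.1653, 0.0564]
tool_rot: [[0.983, 0.11, 0.148], [-0.184, 0.569, 0.801], [0.004, -0.815, 0.579]]
ft_force: [-3.1, -6.5, 11.6]
grip_width: -0.0001
```

Call:
{"name": "carry_out", "arguments": {"plan": [[[0,0.001,-0.0006],[0,0,0],0.0],[[0,0.0005,-0.0003],[0,0,0],0.0],[[0,0,0],[0,0,0],0.0]]}}

```text
time_s: 23.05
position: [0.5069, -0.1653, 0.0557]
tool_rot: [[0.983, 0.11, 0.148], [-0.184, 0.569, 0.801], [0.004, -0.815, 0.58]]
ft_force: [-6.0, -8.0, 20.0]
grip_width: -0.0002
```

Call:
{"name": "carry_out", "arguments": {"plan": [[[0,0.0003,0],[0,0,0],0.0],[[0,0,0],[0,0,0],0.0],[[0,0,0],[0,0,0],0.0],[[0,0,0],[0,0,0],0.0]]}}

```text
time_s: 23.55
position: [0.5069, -0.1652, 0.0555]
tool_rot: [[0.983, 0.11, 0.148], [-0.184, 0.569, 0.802], [0.005, -0.815, 0.579]]
ft_force: [-6.0, -8.2, 21.8]
grip_width: 0.0003
```

```bash
python3 - <<'E'
from h import *
st=env.observe();print({k:np.round(st[k],4).tolist() for k in("time_s","position","ft_force","qvel")});p=env.get_image("wrist");save(p,"w12.png")
s=env.get_image("side");r,c=205,330
im=s["image"][r-60:r+60,c-80:c+80];cv2.imwrite("pics/s12.png",cv2.resize(im,None,fx=5,fy=5,interpolation=cv2.INTER_CUBIC)[...,::-1])
t=env.get_image("top");save(t,"t12.png")
print("saddle axis px in side: rest-z",proj(s,[.549,.0685,.06]),"boss raised .104:",proj(s,[.549,.0685,.109]),"boss down",proj(s,[.549,.0685,.086]))
# pad mark prediction: fully down
print("pad down pred",proj(p,[.5062,-.1626,.055],st))
E
```

```text
{'time_s': 23.55, 'position': [0.5069, -0.1652, 0.0555], 'ft_force': [-5.9929, -8.219, 21.841], 'qvel': [0.0111, 0.0092, -0.0326, -0.0167, 0.0213, -0.1317]}
saddle axis px in side: rest-z (np.float64(198.38926167206026), np.float64(300.7365102420251)) boss raised .104: (np.float64(187.95273601560493), np.float64(300.65699655964784)) boss down (np.float64(192.9001107256131), np.float64(300.69468956153776))
pad down pred (np.float64(268.21939774460367), np.float64(323.1765848682878))
```

View pics/w12.png

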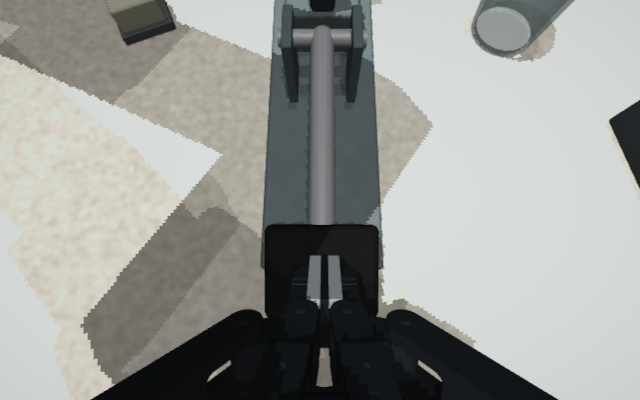

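View pics/s12.png

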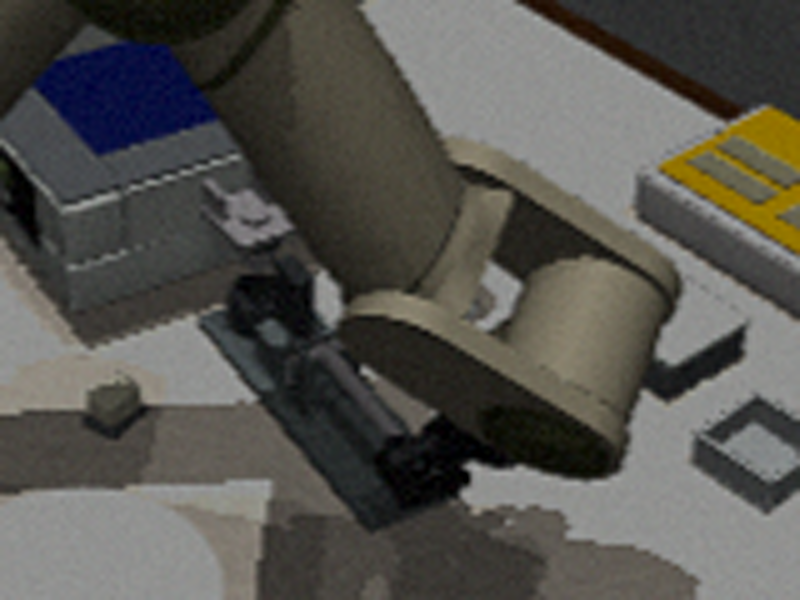

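View pics/t12.png

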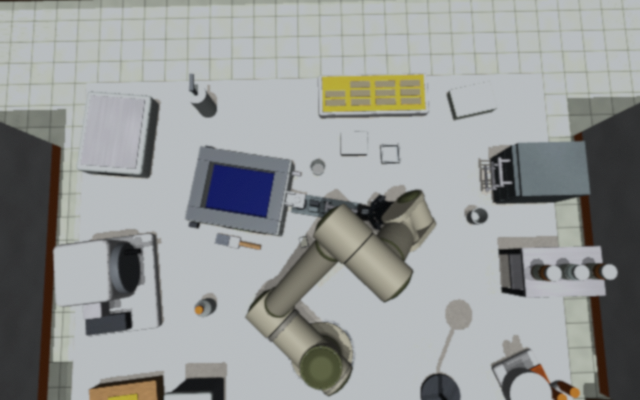

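The boss shows at about (188, 301) in the side view, which matches a raised ear. The pad is at its stop, the forces are steady, and the bystanders are where they were. Handing in.

```bash
python3 -c "
from rig import env
print(env.close_job()); s=env.observe(); print(s['time_s'],s['position'],s['ft_force'])"
```

```text
the job is handed in; nothing more can be done
None
the job is handed in; nothing more can be done
```

The job is handed in at about 23.7 s, with the pad held down and the bath's edge raised on the saddle.

**What I did:** I gripped the jack by its fin and set it down with the saddle under the lift boss. I pushed the pad to its stop, let it come all the way up, pushed it to the stop again and held it there.

**Last checks**
- **Placement:** just before I lowered the jack, the saddle was within about 0.5 mm of the lift point I had measured. After the first pump the pad's mark was back within about 1 pixel of its predicted place. I did not look at the saddle from close by again after that.
- **Pad down:** its top was at 55.5 mm, against 55 mm at the stop. The push was steady at about 22 N vertical, with 6 to 8 N sideways.
- **Bath raised:** the boss was about 5 pixels higher in the side view, where a fully raised ear should be, to within about 1 pixel.
- **Other things:** the brush, beaker, slide box, tray and jar looked unmoved in the top view. The wax block was partly hidden by the arm there, but showed in its place in the side view.

None of these checks failed or disagreed. The hand-in call gave no verdict, and I could not read the state afterwards.

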